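# Set the length gauge to its clamped stop

## Task

On the handle-length gauge, press down the pad in the middle of the slide so that its lock lets go and, keeping it pressed, push the slide along the rail until it sits fully home against the stop that has the round knob on top; then let go so that the lock springs back and holds it there. Use fingertips only: grip and lift nothing, do not force the slide along while it is locked, and leave the loose things on the bench where they are.

Things in the scene. Friction and masses are not known exactly. Their poses are not given: they have to be found in the camera images.
- gauge: The length gauge, fixed to the table: an aluminium tray plate, 160 x 480 mm, 12 mm thick, with a dark steel T-slot rail, 64 mm wide, top 30 mm above the table, along its near side and a scale beside it. Origin: table level under the middle of the rail; y axis along the rail, x across it away from the robot. The rail runs about left to right, turned by up to 0.3 rad.
- slide_mid (a point): The slide: aluminium carriage on the rail, 66 mm across the rail, 90 mm along it, top 60 mm above the table. A 20 mm thick ridge at each end; between the ridges a 50 mm long recess, open at both sides, with the pad as its floor. A small fin sticks out over the scale. This point: its middle, 46 mm above the table; y axis along the rail (joint slide grows), x across it away from the robot, z up.
- pad_top (a point): Centre of the top of the lock pad, the black rubber plate in the slide's recess: 50 mm across the rail, 46 mm along it, 46 mm above the table when up, 14 mm below the ridge tops. It sinks with the pad. Axes as slide_mid.
- lockpad (a joint): How far the pad is down, in m: 0 up (locked), 0.008 fully down. Its spring pushes up with 10 N at the top, 14 N at the bottom, and holds a brake shoe against the rail. From about 0.002 down the shoe is off and the slide runs freely (1 to 2 N); with the pad up the slide is held against some 10 to 16 N. The pad springs up by itself when let go.
- slide (a joint): Position of the slide along the rail, in m, growing along the y axis of slide_mid; 0 is the middle of the rail.
- stop_knob_mid (a point): The stop to go to: aluminium block clamped on the rail, 78 mm across the rail, 24 mm along it, top 57 mm above the table, with a round black knob, 30 mm across, on it (top 78 mm above the table). It may be at either end of the run and does not move. This point: the block's middle, 46 mm above the table. The slide touches it when slide_mid is 57 mm from this point.
- stop_plain_mid (a point): The other stop at the other end of the run: the same block without a knob (top 57 mm above the table). This point is its middle, 46 mm above the table. It does not move.
- handle_blank: a bystander: loose pale wooden handle blank, 260 x 26 x 22 mm, lying on the gauge's tray behind the rail, parallel to it; origin at the middle of its length on its underside
- ferrule: a bystander: loose brass ring, 32 mm across, 20 mm high, on the table in front of the gauge; origin at the centre of its underside
- oil: a bystander: loose amber oil bottle, 48 mm across, 120 mm high, left of the gauge; origin at the centre of its underside
- driver: a bystander: loose black-handled screwdriver, 200 mm long, 26 mm high, on the table in front of the gauge; origin at the middle of its length on its underside
- mug: a bystander: loose white mug, 80 mm across, 90 mm high, left of the gauge; origin at the centre of its underside
- carton: a bystander: loose small cardboard carton, 90 x 120 x 45 mm, behind the gauge to the right; origin at the centre of its underside
- tin: a bystander: loose plain steel tin, 70 mm across, 70 mm high, right of the gauge; origin at the centre of its underside

How it is judged:
By the outcome, as a careful person would: the job done as asked, in the order asked, and still so for the second after the job is handed in, with the robot touching nothing.
It also fails if it takes over 40 s, if anything falls off the work surface, if the arm or the gripper's body presses on something with over 40 N, if the wrist force passes 120 N, or if a joint passes its speed limit or range.

## Robot

A 6-joint arm with a two-finger parallel gripper is mounted at the origin on the work surface. World frame = base frame: x ahead of the robot, y to its left, z up, the work surface at z = 0. Lengths are in m, angles in rad, forces in N, time in s.
With the tool pointing down it reaches from about 0.3 to 0.775 m from the base axis. Payload 14.6 kg.
Tool frame: the origin (TCP) lies midway between the tips of the shut fingers; the grasp point (between the pads) lies 19 mm behind it; z points along the fingers, y is the line along which they close (so a half turn about z gives the same grasp; the last joint's range is limited). The gripper opens to 94 mm and grips with 3 to 60 N. Pads are 16 mm wide; open, the fingers measure 119 mm over their backs; the gripper's body (75 mm by 177 mm) begins 78 mm behind the grasp point.
Start: joints at [1.094, 0.3, 1.521, -0, 1.321, -0.067], TCP at [0.219, 0.504, 0.172] pointing down, gripper open.
Joint ranges: [-3.03, 3.03], [-0.79, 2.21], [0.23, 2.52], [-1.04, 4.18], [0, 3.07], [-2.55, 2.55]. Speed limits (rad/s): [2.22, 2.22, 2.57, 3.14, 3.14, 3.14].

## Interface

Orientations are given as [roll, pitch, yaw] about the fixed x, y, z axes, in that order (R = Rz(yaw) Ry(pitch) Rx(roll)).
In Python, from station import telemetry, optics, ctrl gives the robot as it stands.
- The arm moves only by the tool carry_out, never from a script. Its argument "plan" is a list that holds one entry, the list of rows, each a list of 7 numbers: the shift along the tool's x, y, z in mm, then the turn, a rotation vector about the tool's x, y, z in rad, then the finger opening in mm, from 0 to 94. A call has 1 to 20 rows; each row shifts and turns the commanded pose from where the row before left it, along the tool's axes as they then stand; what a row does not reach is not made up. A row lasts 1/12 s, in which the tool goes at most 41.7 mm and 7.16 degrees, less where a joint would pass 70% of its speed; a pose out of reach is approached as far as the arm can. A call with a gripper value outside its range is refused whole. The fingers move at their own pace and stop on an object; "squeeze" is the grip in N (left out, the last holds). Time passes only in rows, so rows that do not move let the fingers close. It gives the time, the measured TCP pose, the force, the opening and the grip force at its end, in the units of the state.
- telemetry.get_obs(): the state, without advancing time (a new reading comes with each control period).
- optics.camera(name): name is "side" or "top"; returns a dict with "pixels" (384x512x3 uint8, red, green, blue), "intrinsics" (3x3 intrinsics, pixels), "origin" and "rotation" of the camera in the world. Camera axes: x right, y down, z forward; pixel columns grow to the right and rows downward; lengths in m; the calibration is good to about 2 mm. A picture is of the moment at which its call begins. There is no depth.
- ctrl.hand_in(): hands the job in; it is judged then, once.
The state is a dict: "time_s": time; "qpos": joint angles; "joint_vel": joint speeds; "tau": joint torques, N m; "ee_pos": TCP position; "eef_rot": TCP orientation; "force": force on the tool from outside, world axes, zero at the start; "moment": the same for the moment, N m; "grip_width": finger opening in m; "grip_force": force on a finger pad.
Only numpy, scipy, OpenCV 4.12 (cv2) and the standard library are available. Lean on these libraries where they do the work, as an engineer would, in place of code of your own. Each camera call takes 0.05 s, during which the arm holds its last target. There are 200 camera calls.

## Working session

There is one attempt and no reset: what is moved stays moved. The work goes in short steps, Python scripts to look and compute and a tool call to move; the robot and the scene stay as the last step left them, time stands still between calls to the robot, and variables do not carry over. Pictures are saved under pics/ and viewed, at most 10 in all, crops included, and the job is handed in when it is done.

Besides the shell and the picture viewer there is one more tool, called after ">>>" by a JSON object that holds its "api" and its "payload", one argument or row to a line. carry_out: Moves the arm, as the interface text tells. Its arguments: {"type":"object","properties":{"plan":{"type":"array","items":{"type":"array","items":{"type":"array","items":{"type":"number"}}}},"squeeze":{"type":"number"}},"required":["plan"]}

```bash
mkdir -p pics
python3 - <<'E'
from station import telemetry, optics
import cv2,json
for n in("top","side"):
    c=optics.camera(n); cv2.imwrite(f"pics/{n}0.png",cv2.resize(c["pixels"][:,:,::-1],(800,600),interpolation=cv2.INTER_CUBIC))
    print(n,c["intrinsics"],c["origin"],c["rotation"])
o=telemetry.get_obs();print(o)
E
```

```text
top [[471.07101002   0.         245.89572009]
 [  0.         471.07101002 190.70835431]
 [  0.           0.           1.        ]] [ 0.47088065 -0.00996217  1.18556366] [-3.09733801  0.01769574 -1.58138818]
side [[356.31392899   0.         254.62561071]
 [  0.         356.31392899 191.8470739 ]
 [  0.           0.           1.        ]] [ 0.10219286 -0.50132157  0.64436767] [-2.30400732 -0.0175584  -0.71727566]
{'time_s': 0.1, 'qpos': array([ 1.09442034e+00,  3.00412285e-01,  1.52150447e+00,  3.18194341e-06,
        1.32071250e+00, -6.66001257e-02]), 'joint_vel': array([-0.00014628, -0.00159423, -0.00164789, -0.00090204, -0.0002045 ,
        0.00095671]), 'tau': array([ 1.97765985e-03, -5.32641506e+01, -3.53281760e+01,  7.09506590e-02,
        2.34438863e-02, -5.54932228e-05]), 'ee_pos': array([0.21900095, 0.50422637, 0.17175102]), 'eef_rot': array([-3.14055855e+00, -7.20623421e-05,  2.73181596e+00]), 'force': array([-0.61090895, -0.39903289,  0.24955555]), 'moment': array([-0.02607118, -0.04765551, -0.01347268]), 'grip_force': 0.0, 'grip_width': 0.09397836529019883}
```

View pics/top0.png

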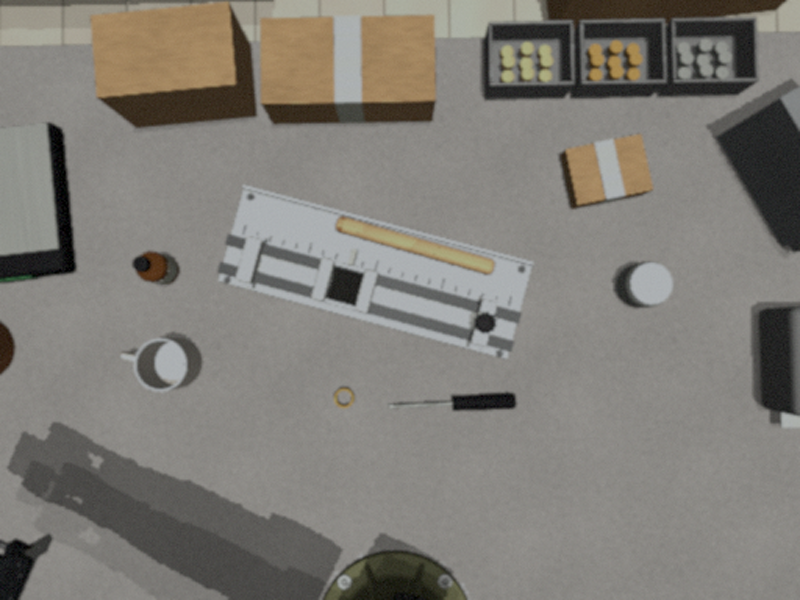

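View pics/side0.png

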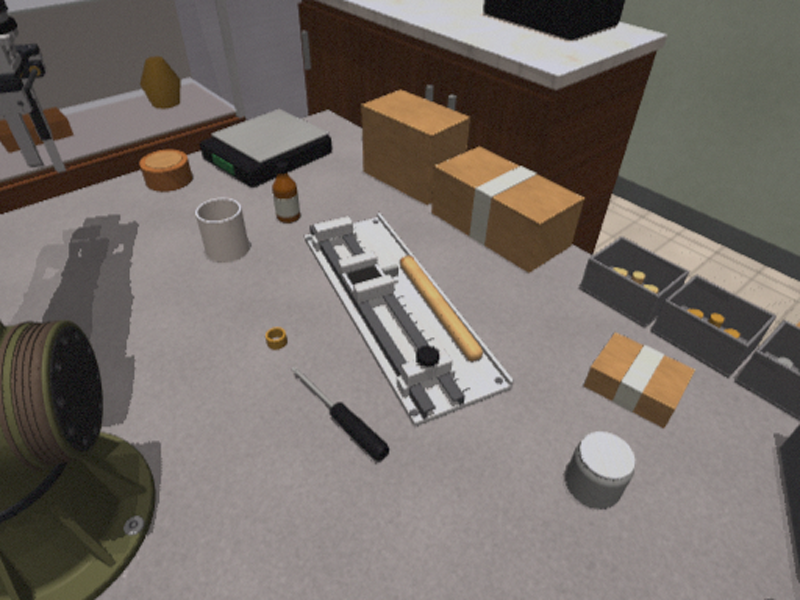

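The top view shows the black pad at about (346,286) and the knob stop at (485,322) to its right, which is world -y. The plain stop is at (248,259). I'll take an enlarged crop to measure from.

```bash
cat > h.py <<'E'
import numpy as np
from scipy.spatial.transform import Rotation as R
def px2w(c,u,v,z):
    r=R.from_euler('xyz',c["rotation"]).as_matrix() if np.ndim(c["rotation"])==1 else c["rotation"]
    d=r@np.linalg.solve(c["intrinsics"],[u,v,1]); o=np.array(c["origin"])
    return o+d*(z-o[2])/d[2]
def w2px(c,p):
    r=R.from_euler('xyz',c["rotation"]).as_matrix()
    q=c["intrinsics"]@(r.T@(np.array(p)-c["origin"])); return q[:2]/q[2]
E
python3 - <<'E'
from station import optics
import cv2
c=optics.camera("top")["pixels"][:,:,::-1]
cv2.imwrite("pics/crop1.png",cv2.resize(c[140:235,140:340],(800,380),interpolation=cv2.INTER_CUBIC))
E
```

```text
(no output)
```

View pics/crop1.png

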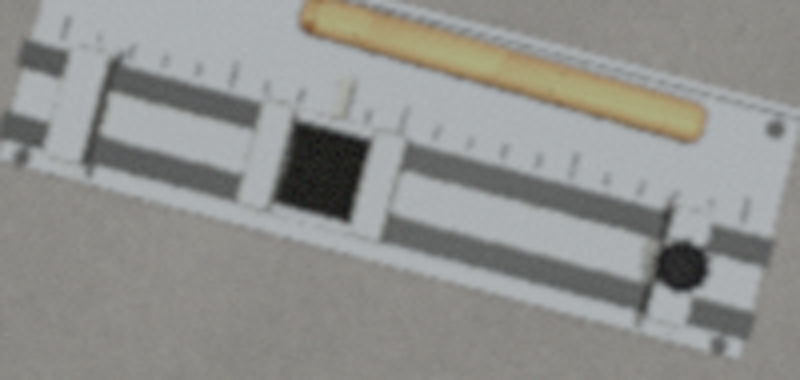

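Run:
```python
from station import optics
from h import *
c=optics.camera("top")
f=lambda x,y,z: px2w(c,140+(x+.5)/4-.5,140+(y+.5)/4-.5,z)
pad=[f(*p,.046) for p in((290,122),(372,137),(351,222),(274,205))]
pm=np.mean(pad,0);sl=np.mean([f(*p,.06) for p in((262,100),(238,205),(406,142),(380,240))],0)
kn=f(681,265,.078);pl=f(80,108,.057)
print(pm,sl,kn,pl)
a=kn-pl; print("dir",np.arctan2(a[1],a[0]),np.hypot(*a[:2])); u=a[:2]/np.hypot(*a[:2])
print("rail yaw (y axis)",np.arctan2(-u[1],-u[0])-np.pi/2)
for p in(pm,sl): print("dist to knob",(kn-p)[:2]@u, "cross",np.cross(u,(kn-p)[:2]))
print(np.array(pad)[:, :2])
```

```text
[0.54223457 0.07214581 0.046     ] [0.5412305 0.0713199 0.06     ] [ 0.4828369  -0.14054014  0.078     ] [0.5815778  0.21694676 0.057     ]
dir -1.8402856572985058 0.3708728232227592
rail yaw (y axis) -0.26948933050360924
dist to knob 0.22082345750775625 cross -0.0006284833302561202
dist to knob 0.21976003525053317 cross 0.00011945600432926307
[[0.57255283 0.09119729]
 [0.56282015 0.04144611]
 [0.51136439 0.05465408]
 [0.52220089 0.10128574]]<stdin>:11: DeprecationWarning: Arrays of 2-dimensional vectors are deprecated. Use arrays of 3-dimensional vectors instead. (deprecated in NumPy 2.0)
```

>>> {"api": "carry_out", "payload": {
  "plan": [
    [[0,0,0,0,0,-0.07,0],[0,0,0,0,0,-0.07,0],[-28.4,-22.4,0,0,0,0,0],[-28.4,-22.4,0,0,0,0,0],[-28.4,-22.4,0,0,0,0,0],[-28.4,-22.4,0,0,0,0,0],[-28.4,-22.4,0,0,0,0,0],[-28.4,-22.4,0,0,0,0,0],[-28.4,-22.4,0,0,0,0,0],[-28.4,-22.4,0,0,0,0,0],[-28.4,-22.4,0,0,0,0,0],[-28.4,-22.4,0,0,0,0,0],[-28.4,-22.4,0,0,0,0,0],[-28.4,-22.4,0,0,0,0,0],[-28.4,-22.4,0,0,0,0,0],[-28.4,-22.4,0,0,0,0,0],[-28.4,-22.4,0,0,0,0,0],[0,0,0,0,0,0,0]]
  ],
  "squeeze": 20
}}

```text
time_s: 1.7
ee_pos: [0.5424, 0.0627, 0.1716]
eef_rot: [-3.141, 0.0, 2.868]
force: [-1.0, 0.2, -0.2]
grip_width: 0.0004
grip_force: 0.0
```

>>> {"api": "carry_out", "payload": {
  "plan": [
    [[3,3.5,24,0,0,0,0],[0,0,24,0,0,0,0],[0,0,24,0,0,0,0],[0,0,24,0,0,0,0],[0,0,0,0,0,0,0],[0,0,0,0,0,0,0]]
  ]
}}

```text
time_s: 2.2
ee_pos: [0.5376, 0.0715, 0.076]
eef_rot: [-3.141, -0.002, 2.872]
force: [1.0, -0.1, 0.4]
grip_width: 0.0005
grip_force: 0.0
```

Run:
```python
from station import optics,telemetry
import cv2
o=telemetry.get_obs();print(o["ee_pos"],o["force"])
c=optics.camera("side")["pixels"][:,:,::-1]
cv2.imwrite("pics/s1.png",cv2.resize(c[120:280,170:350],(675,600),interpolation=cv2.INTER_CUBIC))
```

```text
[0.53763426 0.07146094 0.07599718] [ 1.04100265 -0.05503141  0.39435971]
```

View pics/s1.png

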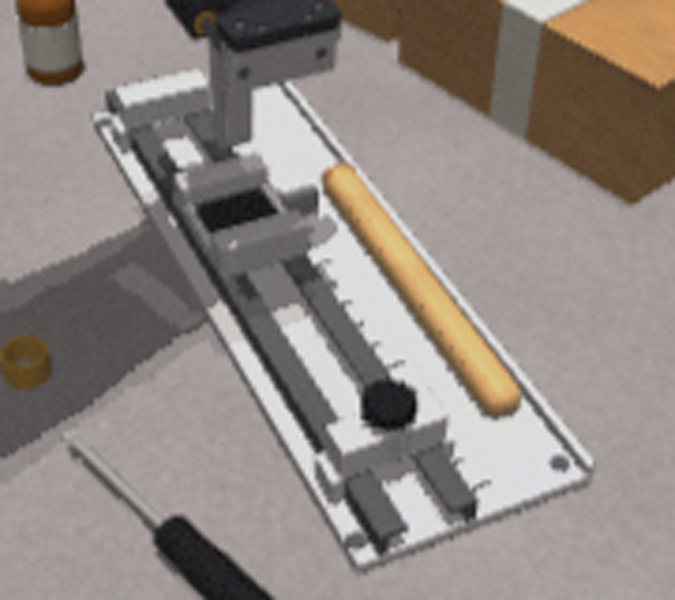

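The shut fingertip, at about (235,150) in the crop, hovers over the slide. I'll check that by projecting the pose into the image.

Run:
```python
from station import optics
from h import *
c=optics.camera("side")
g=lambda p:(w2px(c,p)-[170,120]+.5)*3.75-.5
f=lambda x,y,z: px2w(c,170+(x+.5)/3.75-.5,120+(y+.5)/3.75-.5,z)
print("tip",g([.5376,.0715,.076]),"pad",g([.5417,.0717,.046]),"knob",g([.4828,-.1405,.078]),f(389,402,.078)) 
print(f(238,205,.046))
```

```text
tip [233.29128586 184.71306386] pad [238.79377057 215.92984485] knob [387.82433765 396.13074716] [ 0.48019514 -0.14424469  0.078     ]
[0.54880762 0.0815172  0.046     ]
```

Run:
```python
from station import optics
import cv2
import numpy as np
s=optics.camera("side")["pixels"][115:190,205:275,::-1]
t=optics.camera("top")["pixels"][130:205,180:250,::-1]
z=lambda a:cv2.resize(a,(400,429),interpolation=cv2.INTER_CUBIC)
cv2.imwrite("pics/z1.png",np.hstack([z(s),z(t)]))
```

```text
(no output)
```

View pics/z1.png

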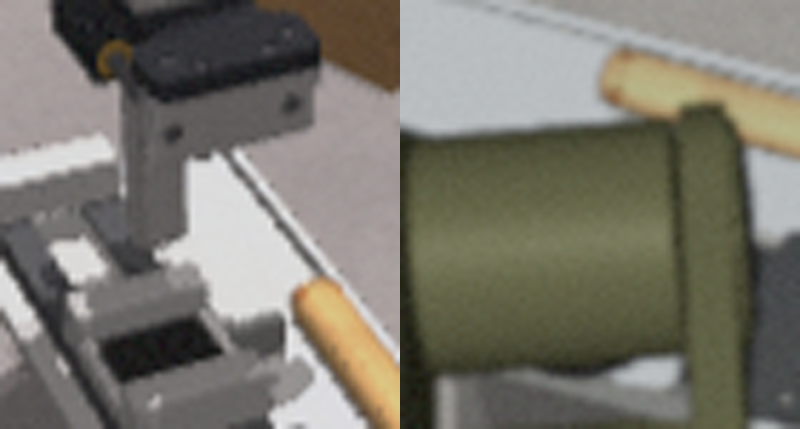

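The visible fingertip corner, raw about (232.5,158), sits well above the projected TCP at (232,169). I'll check this against the start picture, where the open fingers are visible, before going down.

Run:
```python
from station import optics,telemetry
from h import *
import cv2
o=telemetry.get_obs();print(o["time_s"],o["ee_pos"],o["eef_rot"],o["qpos"])
c=optics.camera("side")
def tool(p,rot,pts):
    r=R.from_euler('xyz',rot).as_matrix(); return [w2px(c,p+r@np.array(q)) for q in pts]
P0=np.array([.2190,.5042,.1718]);r0=[-3.1406,0,2.7318]
print("start x800:",np.array(tool(P0,r0,[(0,0,0),(0,.047,0),(0,-.047,0),(0,.0595,0),(0,-.0595,0),(.02,0,0)]))*1.5625)
im=cv2.imread("pics/side0.png")[0:200,0:150]
a=cv2.resize(im,(450,600),interpolation=cv2.INTER_CUBIC)
cur=c["pixels"][:,:,::-1][95:185,200:250]
b=cv2.resize(cur,(333,600),interpolation=cv2.INTER_CUBIC)
for q in tool(o["ee_pos"],o["eef_rot"],[(sx*.008,sy*.0125,0) for sx in(-1,1) for sy in(-1,1)]):
    x=(q-[200,95]+.5)*6.667-.5; cv2.circle(b,(int(x[0]),int(x[1])),3,(0,0,255),-1)
for q in tool(P0,r0,[(0,0,0),(0,.047,0),(0,-.047,0)]):
    x=q*1.5625*3; cv2.circle(a,(int(x[0]),int(x[1])),4,(0,0,255),-1)
cv2.imwrite("pics/z2.png",np.hstack([a,b]))
```

```text
2.4 [0.53895342 0.0713918  0.07787417] [3.14081585e+00 2.26944912e-03 2.87191498e+00] [ 6.43304364e-02  3.80770179e-01  1.64479616e+00 -1.12797288e-05
  1.11362762e+00 -1.23678413e+00]
start x800: [[ 49.79365518 171.040862  ]
 [ 53.55249971 158.04844944]
 [ 45.75681867 184.99415133]
 [ 54.50901189 154.74227363]
 [ 44.63243299 188.88058039]
 [ 36.54363492 172.67270661]]
```

View pics/z2.png

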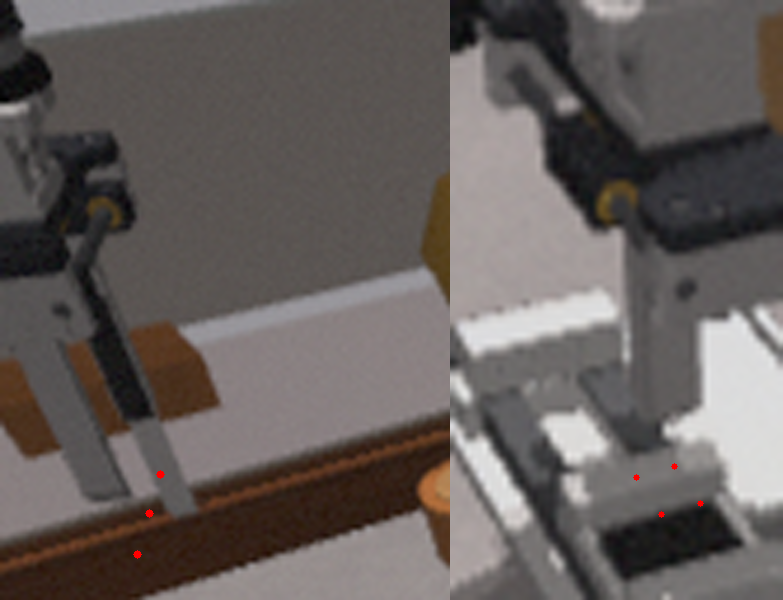

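Run:
```python
from station import optics,telemetry
from h import *
c=optics.camera("side")
for z in(.13,.15,.172,.2):
    a=px2w(c,22.4,106.2,z);b=px2w(c,38.8,109.2,z);print(z,a[:2],b[:2],(a+b)[:2]/2,np.linalg.norm(a-b))
for z in(.06,.078,.1,.116,.13): print(z,px2w(c,232.5,157.9,z))
# top picture start: gripper
t=optics.camera("top")
P0=np.array([.2190,.5042,.1718]);r=R.from_euler('xyz',[-3.1406,0,2.7318]).as_matrix()
for q in[(0,0,0),(0,.047,0),(0,-.047,0)]: print("top800",w2px(t,P0+r@np.array(q))*1.5625)
```

```text
0.13 [0.21446408 0.62968122] [0.24474033 0.582503  ] [0.2296022  0.60609211] 0.05605743311441452
0.15 [0.21009867 0.58570479] [0.2391977  0.54036099] [0.22464819 0.56303289] 0.053877769174068404
0.172 [0.20529672 0.53733071] [0.23310081 0.49400477] [0.21919877 0.51566774] 0.051480138839687876
0.2 [0.19918515 0.4757637 ] [0.22534113 0.43500594] [0.21226314 0.45538482] 0.0484286093232035
0.06 [0.58127636 0.12441286 0.06      ]
0.078 [0.56651938 0.10513866 0.078     ]
0.1 [0.54848307 0.08158131 0.1       ]
0.116 [0.53536575 0.06444868 0.116     ]
0.13 [0.5238881  0.04945764 0.13      ]
top800 [ 24.70342985 518.22933841]
top800 [ -6.21499847 504.6276709 ]
top800 [ 55.72119307 531.87470544]
```

>>> {"api": "carry_out", "payload": {
  "plan": [
    [[-3,-3.5,0,0,0,0,0],[0,0,3,0,0,0,0],[0,0,3,0,0,0,0],[0,0,2,0,0,0,0],[0,0,2,0,0,0,0],[0,0,2,0,0,0,0],[0,0,2,0,0,0,0],[0,0,2,0,0,0,0],[0,0,2,0,0,0,0],[0,0,2,0,0,0,0],[0,0,0,0,0,0,0]]
  ]
}}

```text
time_s: 3.47
ee_pos: [0.54, 0.0671, 0.0558]
eef_rot: [-3.141, -0.0, 2.872]
force: [0.1, -0.1, -0.7]
grip_width: 0.0002
grip_force: 0.0
```

Run:
```python
from station import optics,telemetry
from h import *
import cv2
o=telemetry.get_obs();print(o["time_s"],o["ee_pos"],o["force"])
c=optics.camera("side")
a=c["pixels"][:,:,::-1].copy()[70:190,180:310]
b=cv2.resize(a,(650,600),interpolation=cv2.INTER_CUBIC)
r=R.from_euler('xyz',o["eef_rot"]).as_matrix()
for z,col in((0,(0,0,255)),(-.097,(0,255,0))):
  for q in [(sx*.008,sy*.0125,z) for sx in(-1,1) for sy in(-1,1)]:
    x=(w2px(c,o["ee_pos"]+r@np.array(q))-[180,70]+.5)*5-.5; cv2.circle(b,(int(x[0]),int(x[1])),3,col,-1)
cv2.imwrite("pics/z3.png",b)
```

```text
3.4667 [0.53998257 0.06708185 0.05582407] [ 0.12399528 -0.12035802 -0.7198975 ]
```

View pics/z3.png

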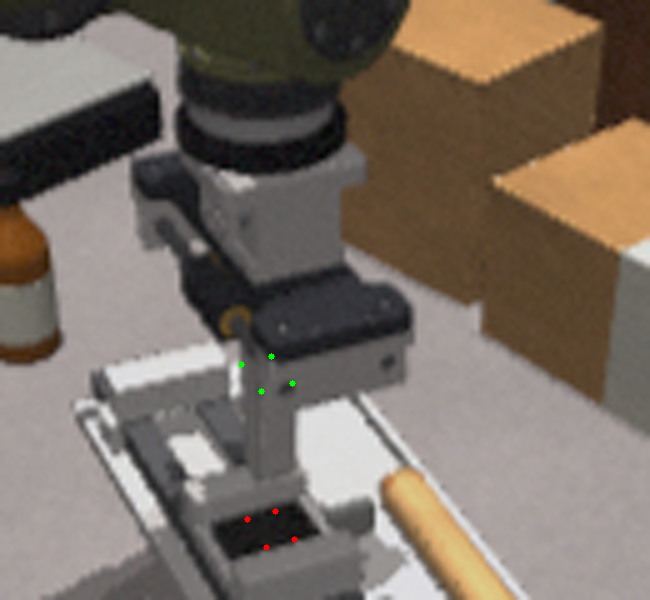

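Run:
```python
from station import optics,telemetry
from h import *
o=telemetry.get_obs()
c=optics.camera("side")
r=R.from_euler('xyz',o["eef_rot"]).as_matrix()
P=lambda q:((w2px(c,o["ee_pos"]+r@np.array(q))-[180,70]+.5)*5-.5).round()
for X,Y in((.0375,.0885),(.0885,.0375)):
  for sx in(1,-1):
    for sy in(-1,1): print(X,Y,"x",sx,"y",sy,P((sx*X,sy*Y,-.097)))
print("axis",[P((0,0,z)) for z in(-.25,-.2,-.15)])
```

```text
0.0375 0.0885 x 1 y -1 [267. 497.]
0.0375 0.0885 x 1 y 1 [131. 300.]
0.0375 0.0885 x -1 y -1 [419. 455.]
0.0375 0.0885 x -1 y 1 [267. 269.]
0.0885 0.0375 x 1 y -1 [119. 462.]
0.0885 0.0375 x 1 y 1 [ 67. 376.]
0.0885 0.0375 x -1 y -1 [465. 371.]
0.0885 0.0375 x -1 y 1 [397. 295.]
axis [array([259.,  74.]), array([262., 180.]), array([264., 278.])]
```

>>> {"api": "carry_out", "payload": {
  "plan": [
    [[0,0,2,0,0,0,0],[0,0,2,0,0,0,0],[0,0,2,0,0,0,0],[0,0,2,0,0,0,0],[0,0,2,0,0,0,0],[0,0,2,0,0,0,0],[0,0,0,0,0,0,0],[0,0,0,0,0,0,0]]
  ]
}}

```text
time_s: 4.23
ee_pos: [0.5401, 0.067, 0.0441]
eef_rot: [-3.141, -0.0, 2.872]
force: [0.6, -1.3, 0.7]
grip_width: 0.0005
grip_force: 0.0
```

>>> {"api": "carry_out", "payload": {
  "plan": [
    [[0,0,2,0,0,0,0],[0,0,2,0,0,0,0],[0,0,0,0,0,0,0]]
  ]
}}

```text
time_s: 4.48
ee_pos: [0.54, 0.0671, 0.0398]
eef_rot: [-3.141, -0.0, 2.872]
force: [-0.9, -0.1, 0.2]
grip_width: 0.0005
grip_force: 0.0
```

Run:
```python
from station import optics,telemetry
from h import *
import cv2
o=telemetry.get_obs();print(o["time_s"],o["ee_pos"],o["force"],o["tau"])
c=optics.camera("side")
a=c["pixels"][:,:,::-1].copy()[130:190,205:270]
b=cv2.resize(a,(650,600),interpolation=cv2.INTER_CUBIC)
cv2.imwrite("pics/z4.png",b)
```

```text
4.4833 [0.53997872 0.06705918 0.03983963] [-0.89755406 -0.14660033  0.21872747] [-1.99659269e-03 -5.60724127e+01 -3.06220257e+01  7.73096894e-03
 -2.21892516e-02  8.75274168e-05]
```

View pics/z4.png

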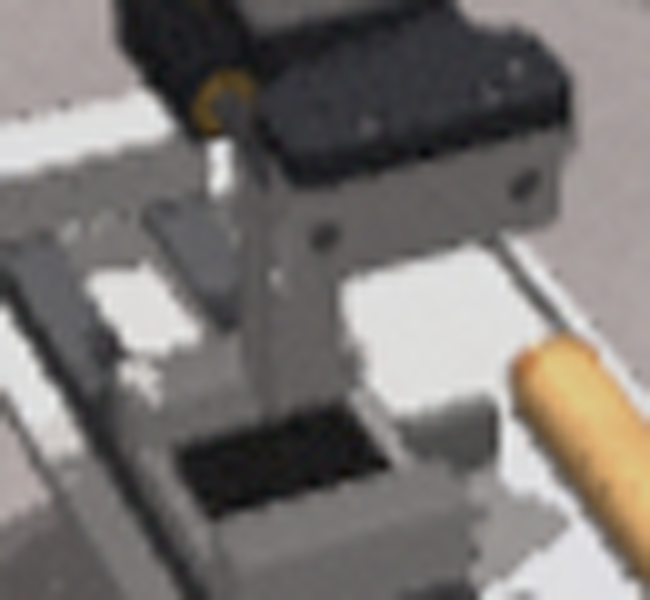

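The finger (tip at about (300,410) in the crop) covers the far ridge and touches nothing at TCP z = 0.040. The real tip is therefore clearly higher than the reported TCP. I'll keep going down in small steps on force.

>>> {"api": "carry_out", "payload": {
  "plan": [
    [[0,0,2,0,0,0,0],[0,0,2,0,0,0,0],[0,0,2,0,0,0,0],[0,0,2,0,0,0,0],[0,0,0,0,0,0,0]]
  ]
}}

```text
time_s: 4.95
ee_pos: [0.5399, 0.0671, 0.0317]
eef_rot: [-3.141, -0.001, 2.872]
force: [-1.0, -0.4, -0.4]
grip_width: 0.0007
grip_force: 0.0
```

>>> {"api": "carry_out", "payload": {
  "plan": [
    [[0,0,2,0,0,0,0],[0,0,2,0,0,0,0],[0,0,0,0,0,0,0]]
  ]
}}

```text
time_s: 5.2
ee_pos: [0.5399, 0.067, 0.0278]
eef_rot: [-3.141, -0.001, 2.872]
force: [-0.0, 0.9, -0.1]
grip_width: 0.0004
grip_force: 0.0
```

>>> {"api": "carry_out", "payload": {
  "plan": [
    [[0,0,2,0,0,0,0],[0,0,2,0,0,0,0],[0,0,0,0,0,0,0]]
  ]
}}

```text
time_s: 5.45
ee_pos: [0.5399, 0.067, 0.0238]
eef_rot: [-3.141, -0.001, 2.872]
force: [0.2, -0.5, 0.0]
grip_width: 0.0003
grip_force: 0.0
```

>>> {"api": "carry_out", "payload": {
  "plan": [
    [[0,0,2,0,0,0,0],[0,0,2,0,0,0,0],[0,0,0,0,0,0,0]]
  ]
}}

```text
time_s: 5.7
ee_pos: [0.5399, 0.0671, 0.0198]
eef_rot: [-3.141, -0.001, 2.872]
force: [0.2, 0.0, -0.8]
grip_width: 0.0002
grip_force: 0.0
```

Run:
```python
from station import optics,telemetry
import cv2
c=optics.camera("side")
a=c["pixels"][:,:,::-1].copy()[135:195,205:270]
cv2.imwrite("pics/z5.png",cv2.resize(a,(650,600),interpolation=cv2.INTER_CUBIC))
```

```text
(no output)
```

View pics/z5.png

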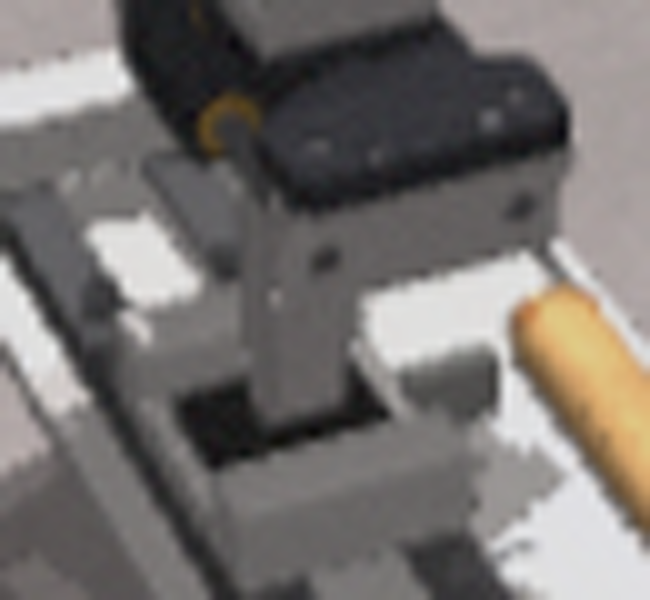

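The finger is now inside the recess over the pad, with its bottom near (305,418) in the crop, and it clears both ridges.

>>> {"api": "carry_out", "payload": {
  "plan": [
    [[0,0,2,0,0,0,0],[0,0,2,0,0,0,0],[0,0,0,0,0,0,0]]
  ]
}}

```text
time_s: 6.0
ee_pos: [0.54, 0.0671, 0.0158]
eef_rot: [-3.141, -0.0, 2.872]
force: [-0.7, -0.0, 0.8]
grip_width: 0.0001
grip_force: 0.0
```

>>> {"api": "carry_out", "payload": {
  "plan": [
    [[0,0,2,0,0,0,0],[0,0,0,0,0,0,0]]
  ]
}}

```text
time_s: 6.17
ee_pos: [0.54, 0.0671, 0.0139]
eef_rot: [-3.141, -0.0, 2.872]
force: [0.5, 0.4, -0.5]
grip_width: 0.0005
grip_force: 0.0
```

>>> {"api": "carry_out", "payload": {
  "plan": [
    [[0,0,2,0,0,0,0],[0,0,0,0,0,0,0]]
  ]
}}

```text
time_s: 6.33
ee_pos: [0.5404, 0.0671, 0.0126]
eef_rot: [3.141, 0.0, 2.872]
force: [-5.1, -1.3, 8.8]
grip_width: 0.0006
grip_force: 4.8
```

>>> {"api": "carry_out", "payload": {
  "plan": [
    [[0,0,2,0,0,0,0],[0,0,0,0,0,0,0]]
  ]
}}

```text
time_s: 6.5
ee_pos: [0.5404, 0.0671, 0.0108]
eef_rot: [3.141, 0.001, 2.872]
force: [-3.8, 0.4, 9.1]
grip_width: 0.0003
grip_force: 5.3
```

>>> {"api": "carry_out", "payload": {
  "plan": [
    [[0,0,2,0,0,0,0],[0,0,0,0,0,0,0]]
  ]
}}

```text
time_s: 6.67
ee_pos: [0.5404, 0.0672, 0.0089]
eef_rot: [3.141, 0.001, 2.872]
force: [-4.2, -0.3, 11.8]
grip_width: 0.0007
grip_force: 5.7
```

>>> {"api": "carry_out", "payload": {
  "plan": [
    [[0,0,1,0,0,0,0],[0,-1,0,0,0,0,0],[0,-2,0,0,0,0,0],[0,-3,0,0,0,0,0],[0,-3,0,0,0,0,0],[0,-3,0,0,0,0,0]]
  ]
}}

```text
time_s: 7.17
ee_pos: [0.5372, 0.0558, 0.0082]
eef_rot: [3.141, 0.001, 2.872]
force: [-4.1, 3.6, 11.8]
grip_width: 0.0005
grip_force: 5.9
```

>>> {"api": "carry_out", "payload": {
  "plan": [
    [[0,-4,0,0,0,0,0],[0,-5,0,0,0,0,0],[0,-6,0,0,0,0,0],[0,-6,0,0,0,0,0],[0,-6,0,0,0,0,0],[0,-6,0,0,0,0,0],[0,-6,0,0,0,0,0],[0,-6,0,0,0,0,0],[0,-6,0,0,0,0,0],[0,-6,0,0,0,0,0],[0,-6,0,0,0,0,0],[0,-6,0,0,0,0,0],[0,-6,0,0,0,0,0],[0,-6,0,0,0,0,0],[0,-6,0,0,0,0,0],[0,-6,0,0,0,0,0],[0,-6,0,0,0,0,0],[0,-5,0,0,0,0,0],[0,-4,0,0,0,0,0],[0,-2,0,0,0,0,0]]
  ]
}}

```text
time_s: 8.83
ee_pos: [0.5071, -0.0506, 0.0078]
eef_rot: [3.141, -0.001, 2.872]
force: [-7.7, 4.2, 11.1]
grip_width: 0.0006
grip_force: 6.0
```

>>> {"api": "carry_out", "payload": {
  "plan": [
    [[0.5,-2,0,0,0,0,0],[0.5,-4,0,0,0,0,0],[0,-4,0,0,0,0,0],[0,-4,0,0,0,0,0],[0,-4,0,0,0,0,0],[0,-4,0,0,0,0,0],[0,-4,0,0,0,0,0],[0,-4,0,0,0,0,0],[0,-2,0,0,0,0,0],[0,0,0,0,0,0,0]]
  ]
}}

```text
time_s: 9.67
ee_pos: [0.4984, -0.0815, 0.0081]
eef_rot: [-3.142, 0.001, 2.872]
force: [-4.5, 0.3, 11.8]
grip_width: 0.0008
grip_force: 5.9
```

>>> {"api": "carry_out", "payload": {
  "plan": [
    [[0,-2,0,0,0,0,0],[0,-2,0,0,0,0,0],[0,0,0,0,0,0,0]]
  ]
}}

```text
time_s: 9.92
ee_pos: [0.4974, -0.0852, 0.0081]
eef_rot: [3.142, 0.001, 2.872]
force: [-4.2, 0.1, 12.2]
grip_width: 0.0007
grip_force: 5.9
```

>>> {"api": "carry_out", "payload": {
  "plan": [
    [[0,-1.5,0,0,0,0,0],[0,-1.5,0,0,0,0,0]]
  ]
}}

```text
time_s: 10.08
ee_pos: [0.4966, -0.0878, 0.0081]
eef_rot: [3.141, 0.001, 2.872]
force: [-4.5, 2.8, 11.8]
grip_width: 0.0002
grip_force: 5.9
```

>>> {"api": "carry_out", "payload": {
  "plan": [
    [[0,-1.5,0,0,0,0,0],[0,-1.5,0,0,0,0,0]]
  ]
}}

```text
time_s: 10.25
ee_pos: [0.4958, -0.0907, 0.0081]
eef_rot: [3.141, 0.001, 2.872]
force: [-4.2, 3.5, 10.6]
grip_width: 0.0004
grip_force: 5.9
```

>>> {"api": "carry_out", "payload": {
  "plan": [
    [[0,-1.5,0,0,0,0,0],[0,-1.5,0,0,0,0,0]]
  ]
}}

```text
time_s: 10.42
ee_pos: [0.4955, -0.0932, 0.0082]
eef_rot: [3.14, 0.002, 2.872]
force: [0.2, 7.9, 11.4]
grip_width: 0.0007
grip_force: 5.9
```

>>> {"api": "carry_out", "payload": {
  "plan": [
    [[0,-1,0,0,0,0,0],[0,-1,0,0,0,0,0]]
  ]
}}

```text
time_s: 10.58
ee_pos: [0.4953, -0.095, 0.0084]
eef_rot: [3.14, 0.003, 2.872]
force: [1.3, 7.1, 12.8]
grip_width: 0.0005
grip_force: 5.8
```

Run:
```python
from station import optics,telemetry
import cv2
print(telemetry.get_obs()["force"])
c=optics.camera("side")
a=c["pixels"][:,:,::-1].copy()[170:260,220:310]
cv2.imwrite("pics/z6.png",cv2.resize(a,(600,600),interpolation=cv2.INTER_CUBIC))
```

```text
[ 1.30455659  7.06717225 12.77326064]
```

>>> {"api": "carry_out", "payload": {
  "plan": [
    [[0,0,-2,0,0,0,0],[0,0,-3,0,0,0,0],[0,0,-4,0,0,0,0],[0,0,-6,0,0,0,0],[0,0,-8,0,0,0,0],[0,0,-15,0,0,0,0],[0,0,-25,0,0,0,0],[0,0,-25,0,0,0,0],[0,0,-25,0,0,0,0],[0,30,-25,0,0,0,0],[0,30,-25,0,0,0,0],[0,35,0,0,0,0,0],[0,35,0,0,0,0,0],[0,35,0,0,0,0,0],[0,35,0,0,0,0,0],[0,0,0,0,0,0,0]]
  ]
}}

```text
time_s: 11.97
ee_pos: [0.5479, 0.1018, 0.1705]
eef_rot: [3.141, -0.0, 2.875]
force: [-0.3, -0.3, -0.1]
grip_width: 0.0007
grip_force: 0.0
```

Run:
```python
from station import optics,telemetry
import cv2,numpy as np
o=telemetry.get_obs();print(o["ee_pos"],o["force"],o["time_s"])
s=optics.camera("side")["pixels"][:,:,::-1][180:280,200:340]
t=optics.camera("top")["pixels"][:,:,::-1][150:240,230:350]
cv2.imwrite("pics/z7.png",np.vstack([cv2.resize(s,(420,300),interpolation=cv2.INTER_CUBIC),cv2.resize(t,(420,300),interpolation=cv2.INTER_CUBIC)]))
```

```text
[0.54788051 0.10175373 0.17045104] [-0.34013473 -0.31921733 -0.13286057] 11.9667
```

View pics/z7.png

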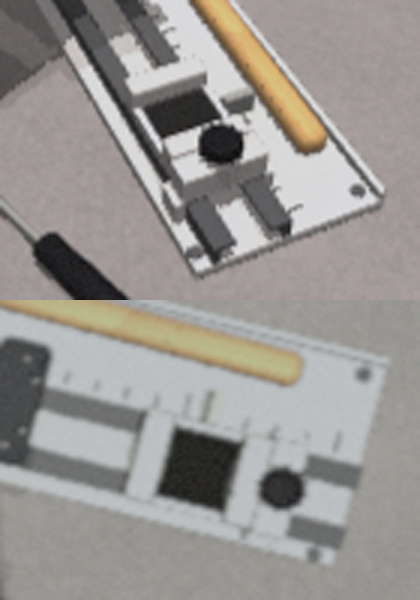

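The top view shows the slide butted against the knob block. The pad centre at (199,469) and the knob at (281,488) work out to about 57 mm apart. The gripper is clear, so I'm handing in.

```bash
python3 -c "
from station import ctrl; print(ctrl.hand_in())"
```

```text
the job is handed in; nothing more can be done
None
```

I pressed the pad down, ran the slide home against the knob stop with the pad held, and let go. The last pictures show it sitting against the stop with the gripper clear, and the job is handed in at about 12 s; I inferred the lock springing back and did not measure it.

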